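Pull the clamping wedge out of the glue-up jig

TASK

The glue has set: take the tapered wooden wedge, whose head stands above the gap in the glue-up jig, out of that gap and put it in the shallow open plywood tray. Leave the two straight packers standing in the gap where they are.

Things in the scene. Friction and masses are not known exactly. Their poses are not given: they have to be found in the camera images.
- wedge: Wooden wedge, 90 mm tall, 36 wide, about 50 g, upright and lightly jammed by its taper in the jig's gap; pulls straight up. Head: top 35 mm, straight, 22 thick; below, tapers to 12 at the foot. About 46 mm shows above the gap. Origin: centre of foot, about 23 mm above bench; z up; x: thickness, across the gap (grip here); y: width, along it. Tallest and narrowest of 3 pieces in a row there.
- tray: Shallow open plywood tray, fixed to the bench, 240 (its x) x 200 (its y) mm outside, 45 mm high, walls 6 mm, floor about 6 mm thick. Origin: centre of its underside, on the bench; z up. On the opposite side of the bench (left or right) from the jig.
- packer_a: A packer: straight wooden block 17 (x, across the gap) x 50 (y) x 72 mm tall, loose, upright in the same gap, 17 mm showing; pieces are about 80 mm apart in any order. Origin: centre of underside; z up. Jig: fixed; a 20 mm gap between a dark rail and a pale laminated workpiece, 42 and 45 mm wide, 260 long, level tops 67 mm above the bench.
- packer_b: The other, identical packer: straight wooden block 17 (x, across the gap) x 50 (y) x 72 mm tall, loose, upright in the same gap, 17 mm showing; pieces are about 80 mm apart in any order. Origin: centre of underside; z up. 
There are look-alikes about, which are no part of the job. Leave any blue look-alike of the wedge alone. Leave any purple look-alike of the packer_a alone.

How it is judged:
At the end, for the whole second after the job is handed in: The wedge lies or stands at rest in the tray, any way up: its foot is within the tray's walls and below 60 mm, and it rests on the tray. Both packers still stand upright (within 10 degrees) in the gap within 20 mm of where they started (x of wedge in the frame of tray between -0.118 and 0.118 m and y of wedge in the frame of tray between -0.098 and 0.098 m and height (world z) of wedge between 0.002 and 0.06 m and linear speed of wedge below 0.02 m/s and contact force between wedge and tray above 0.05 N and distance of each of packer_a, packer_b from where it was at the start of the episode below 0.02 m and angle between each of packer_a, packer_b's own z axis and vertical below 0.18 rad); the robot touches nothing.
It fails at once if a packer is shifted by more than 30 mm or pulled out (distance of any of packer_a, packer_b from where it was at the start of the episode above 0.03 m).
It also fails if it takes over 38 s, if anything falls off the work surface, if the arm or the gripper's body presses on something with over 40 N, if the wrist force passes 120 N, or if a joint passes its speed limit or range.

ROBOT

A 7-joint arm with a two-finger parallel gripper is mounted at the origin on the work surface. World frame = base frame: x ahead of the robot, y to its left, z up, the work surface at z = 0. Lengths are in m, angles in rad, forces in N, time in s.
With the tool pointing down it reaches from about 0.4 to 0.75 m from the base axis. Payload 19.5 kg.
Tool frame: the origin (TCP) lies at the very end of the fingers, on their centre line; the grasp point (between the pads) lies 19 mm behind it (r.grip_depth is the distance from the TCP to the grasp point, in m); z points along the fingers, y is the line along which they close (so a half turn about z gives the same grasp; the last joint's range is limited). The gripper opens to 85 mm and grips with 20 to 120 N. Pads are 22 mm wide; open, the fingers measure 114 mm over their backs; the gripper's body (76 mm by 85 mm) begins 54 mm behind the grasp point. The pads swing forward as they close: fully open they stand 13 mm farther back than shut.
Start: joints at [-1.215, 0.707, -0.028, 1.485, 0.022, 0.951, -0.075], TCP at [0.223, 0.53, 0.231] pointing down, gripper open.
Joint ranges: [-2.71, 2.71], [-0.32, 2.16], [-1.57, 1.52], [0, 2.45], [-1.46, 4.6], [0, 2.02], [-2.83, 2.83]. Speed limits (rad/s): [1.89, 1.89, 2.57, 2.57, 3.01, 3.01, 3.01].

INTERFACE

Orientations are given as a 3x3 rotation matrix whose columns are the frame's x, y, z axes.
In Python, from station import r, imaging, order gives the robot as it stands.
- The arm moves only by the tool send_rows, never from a script. Its argument "motion" is a list of rows, each a list of 7 numbers: the gripper's target within -1 to 1 (fully open at 1, half-way at 0, shut at -1), then the shift along the tool's x, y, z in mm, then the turn, a rotation vector about the tool's x, y, z in rad. A call has 1 to 12 rows; each row is the pose to reach, as a shift and turn from the pose commanded when the call began, along the tool's axes at that moment; what a row does not reach only later rows make up. A row lasts 1/12 s, in which the tool goes at most 41.7 mm and 7.16 degrees, less where a joint would pass 70% of its speed; a pose out of reach is approached as far as the arm can. A call with a gripper value outside its range is refused whole. The fingers move at their own pace and stop on an object; the grip force is fixed at half the most. Time passes only in rows, so rows that repeat a pose let the fingers close. It gives the time, the measured TCP pose, the force, the opening and the grip force at its end, in the units of the state.
- r.sense(): the state, without advancing time (a new reading comes with each control period).
- imaging.capture(name): name is "scene" or "top" or "wrist"; returns (picture, depth): 420x560x3 uint8, red, green, blue; 420x560 float32, m along the optical axis (not along the pixel's ray), 0 where there is no reading.
- imaging.get_calibration(name): a dict with "fx", "fy", "cx", "cy" (pixels), "R" (3x3) and "t" (3): a world point X has camera coordinates R X + t. Camera axes: x right, y down, z forward; pixel columns grow to the right and rows downward; lengths in m; the calibration is good to about 2 mm. The wrist camera is an equidistant fisheye: a pixel r from the principal point sees the ray r / f radians off the axis. A picture is of the moment at which its call begins: read the wrist's pose just before it. get_calibration takes no time and is no camera call; for the wrist camera it gives the pose at the moment of the call.
- order.job_done(): hands the job in; it is judged then, once.
The state is a dict: "clock": time; "q": joint angles; "dq": joint speeds; "tau": joint torques, N m; "position": TCP position; "ee_rot": TCP orientation; "ft_force": force on the tool from outside, world axes, zero at the start; "wrist_torque": the same for the moment, N m; "finger_gap": opening from 0.0 (shut) to 1.0 (fully open); "finger_force": force on a finger pad.
Only numpy, scipy, OpenCV 4.12 (cv2) and the standard library are available. Lean on these libraries where they do the work, as an engineer would, in place of code of your own. Each camera call takes 0.05 s, during which the arm holds its last target. There are 200 camera calls.

## Working session

There is one attempt and no reset: what is moved stays moved. The work goes in short steps, Python scripts to look and compute and a tool call to move; the robot and the scene stay as the last step left them, time stands still between calls to the robot, and variables do not carry over. Pictures are saved under pics/ and viewed, at most 10 in all, crops included, and the job is handed in when it is done.

Besides the shell and the picture viewer there is one more tool, called as name(argument=value, ...), one argument or row to a line, values as JSON. send_rows: Moves the arm, as the interface text tells. Its arguments: {"type":"object","properties":{"motion":{"type":"array","items":{"type":"array","items":{"type":"number"}}}},"required":["motion"]}

```bash
mkdir -p pics; cat > h.py <<'E'
import numpy as np, cv2
from station import r, imaging, order
def grab(n):
    c=imaging.get_calibration(n); p,d=imaging.capture(n); return p,d,c
def world(d,c,u,v):
    z=d[v,u]; R=np.array(c["R"]);t=np.array(c["t"])
    X=np.stack([(u-c["cx"])/c["fx"]*z,(v-c["cy"])/c["fy"]*z,z],-1)
    return (X-t)@R
def save(p,f): cv2.imwrite("pics/"+f,p[:,:,::-1])
E
python3 - <<'E'
from h import *
s=r.sense();print(s["clock"],s["position"],s["ee_rot"],s["finger_gap"])
for n in("top","scene"):
    p,d,c=grab(n);save(p,n+".png");np.savez(n+".npz",p=p,d=d,**{k:np.array(c[k]) for k in c if k in("fx","fy","cx","cy","R","t")})
E
```

```text
0.0 [0.22266908 0.52985243 0.23084587] [[-9.21895461e-01  3.87438535e-01 -3.73893892e-04]
 [ 3.87438712e-01  9.21894904e-01 -1.01457120e-03]
 [-4.83931065e-05 -1.08018956e-03 -9.99999415e-01]] 0.9959128112987905
```

View pics/top.png

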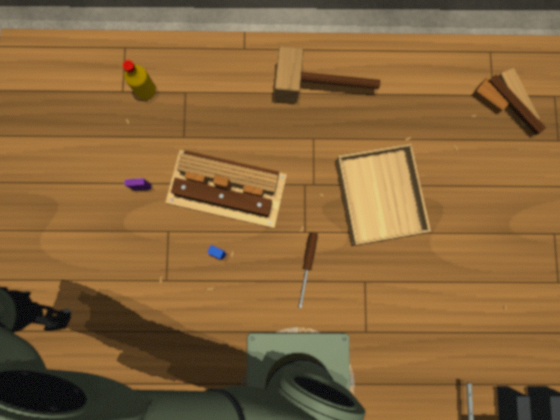

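View pics/scene.png

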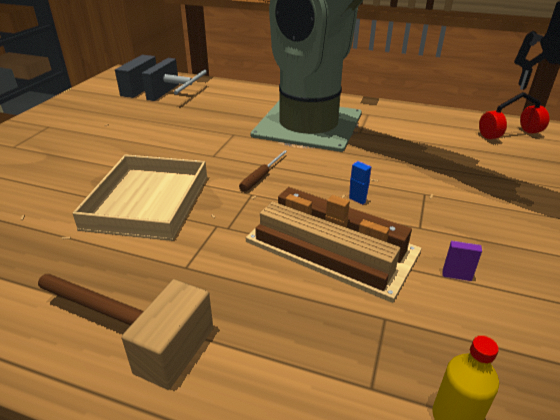

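The top view shows the jig at about (226,188), the tray at (384,195), the blue look-alike at (217,252) and the purple one at (138,184). Candidates in the gap are at top (196,177), (221,182) and (253,189). In the scene view the middle one (338,206) looks tallest. I'll check it in a crop with heights.

```bash
python3 - <<'E'
from h import *
for n,(x0,x1,y0,y1) in dict(top=(160,292,145,230),scene=(240,425,170,300)).items():
    c=np.load(n+".npz");d=c["d"];p=c["p"]
    v,u=np.mgrid[y0:y1,x0:x1]; W=world(d,c,u,v); H=np.where(d[y0:y1,x0:x1]>0,W[...,2],0)
    for lo,hi in((.075,.092),(.098,.13)):
        m=((H>lo)&(H<hi)).astype(np.uint8)
        k,l,st,_=cv2.connectedComponentsWithStats(m)
        for i in range(1,k):
            if st[i,4]>8:
                P=W[l==i]; q=cv2.minAreaRect(P[:,:2].astype(np.float32)); print(n,lo,st[i]+[x0,y0,0,0,0],P.mean(0).round(3),np.round(q[0],3),np.round(q[1],3),q[2],P[:,2].max())
    m=((H>.055)&(H<.073)).astype(np.uint8); P=W[m>0]; q=cv2.minAreaRect(P[:,:2].astype(np.float32)); print(n,"jig",q)
c=np.load("top.npz");v,u=np.mgrid[135:255,328:440];W=world(c["d"],c,u,v);m=(W[...,2]>.035)&(W[...,2]<.055);print("tray",cv2.minAreaRect(W[m][:,:2].astype(np.float32)))
s=np.load("scene.npz")["p"][165:305,240:430];t=np.load("top.npz")["p"][140:235,160:292]
save(np.hstack([cv2.resize(s,(400,400*140//190))[:288],cv2.resize(t,(400,294))[:288]]) if 0 else np.hstack([cv2.resize(s,(400,290)),cv2.resize(t,(400,290))]),"crop.png")
E
```

```text
top 0.075 [185 171  21  11 141] [0.529 0.266 0.084] [0.529 0.266] [0.049 0.017] 77.97720336914062 0.0895921605673911
top 0.075 [223 183   7   6  11] [0.503 0.184 0.084] [0.506 0.186] [0.012 0.013] 78.04987335205078 0.09053693590587637
top 0.075 [243 184  21  11 141] [0.495 0.118 0.084] [0.496 0.118] [0.049 0.017] 77.2035903930664 0.08941291330685346
top 0.098 [213 175  17  12 144] [0.513 0.196 0.112] [0.514 0.196] [0.036 0.022] 77.62776184082031 0.11654852026600765
top jig ((0.5147827863693237, 0.19261622428894043), (0.2609460651874542, 0.10772168636322021), 77.30514526367188)
scene 0.075 [351 170  20   7  79] [0.349 0.216 0.081] [0.348 0.212] [0.018 0.04 ] 6.085643291473389 0.08946951689109381
scene 0.075 [286 194  26  16 239] [0.499 0.122 0.082] [0.496 0.121] [0.05  0.021] 78.49491119384766 0.08724543124482109
scene 0.075 [325 210  24  13 165] [0.522 0.2   0.084] [0.522 0.201] [0.019 0.041] 15.412330627441406 0.0919645571591902
scene 0.075 [359 219  30  18 289] [0.532 0.269 0.083] [0.529 0.269] [0.05 0.02] 76.36591339111328 0.08732222500966798
scene 0.098 [327 194  23  19 285] [0.518 0.2   0.109] [0.514 0.199] [0.036 0.024] 76.68433380126953 0.11559974018554962
scene jig ((0.4509216845035553, 0.20913565158843994), (0.2611308991909027, 0.24011345207691193), 76.98815155029297)
tray ((0.4976917505264282, -0.22542834281921387), (0.24114489555358887, 0.20129179954528809), 10.063813209533691)
```

View pics/crop.png

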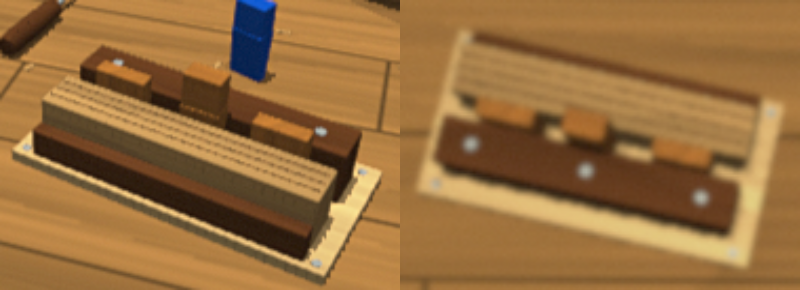

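The crop shows the middle piece is the tallest and narrowest (22x36 mm, top at 0.113 m). It is the wedge, at (0.514, 0.197), and the outer two are the packers. Next I go above it with the closing line across the gap (tool turn +1.39 rad).

send_rows(
  motion=[
    [1,-397,-194,31,0,0,1.39],
    [1,-397,-194,31,0,0,1.39],
    [1,-397,-194,31,0,0,1.39],
    [1,-397,-194,31,0,0,1.39],
    [1,-397,-194,31,0,0,1.39],
    [1,-397,-194,31,0,0,1.39],
    [1,-397,-194,31,0,0,1.39],
    [1,-397,-194,31,0,0,1.39],
    [1,-397,-194,31,0,0,1.39],
    [1,-397,-194,31,0,0,1.39],
    [1,-397,-194,31,0,0,1.39],
    [1,-397,-194,31,0,0,1.39],
  ],
)

```text
clock: 1.1
position: [0.5164, 0.1922, 0.1998]
ee_rot: [[0.229, 0.973, 0.001], [0.973, -0.229, -0.003], [-0.003, 0.002, -1.0]]
ft_force: [0.3, 0.2, -0.3]
finger_gap: 1.002
finger_force: 0.0
```

```bash
python3 - <<'E'
from h import *
p,d,c=grab("wrist");s=r.sense();save(p,"w1.png");print(s["position"],s["ee_rot"],s["clock"])
R=np.array(c["R"]);t=np.array(c["t"])
v,u=np.mgrid[0:420,0:560];x=(u-c["cx"])/c["fx"];y=(v-c["cy"])/c["fy"];th=np.hypot(x,y)+1e-9
k=np.tan(np.minimum(th,1.4))/th
X=np.stack([x*k*d,y*k*d,d],-1);W=(X-t)@R
near=np.hypot(W[...,0]-.514,W[...,1]-.197)<.13
for lo,hi in((.105,.125),(.078,.092)):
    m=(near&(W[...,2]>lo)&(W[...,2]<hi)&(d>0)).astype(np.uint8)
    n,l,st,_=cv2.connectedComponentsWithStats(m)
    for i in range(1,n):
        if st[i,4]>60:
            P=W[l==i];print(lo,st[i],P.mean(0).round(3),cv2.minAreaRect(P[:,:2].astype(np.float32)))
E
```

```text
[0.51472946 0.19496409 0.19975154] [[ 2.22624193e-01  9.74904313e-01 -2.19438345e-04]
 [ 9.74903170e-01 -2.22624269e-01 -1.49774936e-03]
 [-1.50901461e-03  1.19504104e-04 -9.99998854e-01]] 1.15
0.105 [ 257  186   30   48 1396] [0.513 0.199 0.113] ((0.512557864189148, 0.19732558727264404), (0.036023881286382675, 0.02175213024020195), 76.9232177734375)
0.078 [ 260   83   23   62 1308] [0.529 0.267 0.085] ((0.5284576416015625, 0.26697418093681335), (0.04918399080634117, 0.017039740458130836), 77.56092071533203)
0.078 [259 179  27   4  91] [0.517 0.214 0.086] ((0.5164633989334106, 0.2142399102449417), (0.0011544692097231746, 0.0215810164809227), 77.9417495727539)
0.078 [264 259  20  50 924] [0.496 0.122 0.084] ((0.4951969385147095, 0.11941543966531754), (0.050008200109004974, 0.017169397324323654), 77.16038513183594)
```

View pics/w1.png

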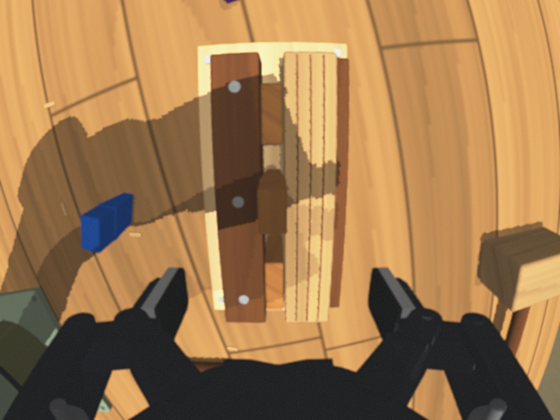

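The wrist view shows the wedge head at (272,210), between packers at (271,113) and (274,284), with the fingers on either side of the gap. It measures (0.513, 0.197), so I'm aligned. Descend 120 mm and close.

send_rows(
  motion=[
    [1,0,-1,35,0,0,0],
    [1,0,-1,70,0,0,0],
    [1,0,-1,100,0,0,0],
    [1,0,-1,115,0,0,0],
    [1,0,-1,120,0,0,0],
    [0,0,-1,120,0,0,0],
    [-1,0,-1,120,0,0,0],
    [-1,0,-1,120,0,0,0],
    [-1,0,-1,120,0,0,0],
    [-1,0,-1,120,0,0,0],
    [-1,0,-1,120,0,0,0],
    [-1,0,-1,120,0,0,0],
  ],
)

```text
clock: 2.15
position: [0.5132, 0.1977, 0.0809]
ee_rot: [[0.215, 0.977, 0.002], [0.977, -0.215, 0.0], [0.001, 0.001, -1.0]]
ft_force: [3.6, -0.3, 5.2]
finger_gap: 0.248
finger_force: 63.2
```

Gripped (0.248 × 85 ≈ 21 mm). Pull straight up gently.

send_rows(
  motion=[
    [-1,0,0,-3,0,0,0],
    [-1,0,0,-7,0,0,0],
    [-1,0,0,-12,0,0,0],
    [-1,0,0,-20,0,0,0],
    [-1,0,0,-30,0,0,0],
    [-1,0,0,-42,0,0,0],
    [-1,0,0,-56,0,0,0],
    [-1,0,0,-72,0,0,0],
    [-1,0,0,-90,0,0,0],
    [-1,0,0,-105,0,0,0],
    [-1,0,0,-115,0,0,0],
    [-1,0,0,-120,0,0,0],
  ],
)

```text
clock: 3.15
position: [0.5128, 0.1977, 0.2023]
ee_rot: [[0.215, 0.977, 0.001], [0.977, -0.215, 0.001], [0.001, 0.001, -1.0]]
ft_force: [0.2, -0.8, -0.5]
finger_gap: 0.245
finger_force: 62.5
```

```bash
python3 - <<'E'
from h import *
s=r.sense();print(s["position"],s["ee_rot"],s["finger_gap"])
p,d,c=grab("wrist");q,_,_=grab("scene")
save(np.hstack([cv2.resize(p,(400,300)),cv2.resize(q[130:330,220:487],(400,300))]),"w2.png")
E
```

```text
[0.51275426 0.19773748 0.20234754] [[ 2.15299051e-01  9.76547023e-01  1.49378277e-03]
 [ 9.76547671e-01 -2.15300229e-01  6.77012011e-04]
 [ 9.82745836e-04  1.31299004e-03 -9.99998655e-01]] 0.24543720014793835
```

View pics/w2.png

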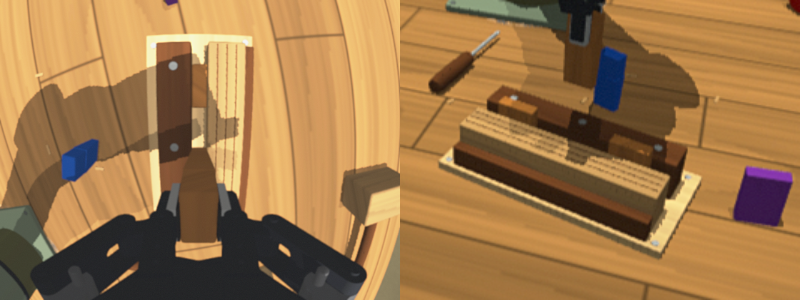

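Wedge is in the fingers at (195,200), and both packers stand in the gap. Carry it to above the tray centre.

send_rows(
  motion=[
    [-1,-20,4,0,0,0,0],
    [-1,-55,10,0,0,0,0],
    [-1,-95,17,0,0,0,0],
    [-1,-135,25,0,0,0,0],
    [-1,-175,32,0,0,0,0],
    [-1,-215,40,0,0,0,0],
    [-1,-255,47,0,0,0,0],
    [-1,-295,54,0,0,0,0],
    [-1,-335,62,0,0,0,0],
    [-1,-375,69,0,0,0,0],
    [-1,-405,75,0,0,0,0],
    [-1,-416,77,0,0,0,0],
  ],
)

```text
clock: 4.25
position: [0.4968, -0.23, 0.1998]
ee_rot: [[0.22, 0.975, -0.001], [0.975, -0.22, -0.002], [-0.002, -0.001, -1.0]]
ft_force: [-0.3, -0.4, -0.3]
finger_gap: 0.249
finger_force: 62.5
```

send_rows(
  motion=[
    [-1,0,0,30,0,0,0],
    [-1,0,0,65,0,0,0],
    [-1,0,0,95,0,0,0],
    [-1,0,0,115,0,0,0],
    [-1,0,0,126,0,0,0],
    [-1,0,0,131,0,0,0],
    [-1,0,0,133,0,0,0],
    [-1,0,0,134,0,0,0],
    [-1,0,0,134,0,0,0],
  ],
)

```text
clock: 5.0
position: [0.4986, -0.2253, 0.0672]
ee_rot: [[0.215, 0.977, 0.001], [0.977, -0.215, -0.001], [-0.0, 0.001, -1.0]]
ft_force: [-0.0, 1.0, -0.5]
finger_gap: 0.249
finger_force: 62.5
```

send_rows(
  motion=[
    [-1,0,0,1,0,0,0],
    [0,0,0,1,0,0,0],
    [1,0,0,1,0,0,0],
    [1,0,0,1,0,0,0],
    [1,0,0,1,0,0,0],
    [1,0,0,1,0,0,0],
    [1,0,0,1,0,0,0],
    [1,0,0,-20,0,0,0],
    [1,0,0,-50,0,0,0],
    [1,0,0,-85,0,0,0],
    [1,0,0,-115,0,0,0],
    [1,0,0,-130,0,0,0],
  ],
)

```text
clock: 6.0
position: [0.4988, -0.2256, 0.1998]
ee_rot: [[0.215, 0.977, 0.003], [0.977, -0.215, -0.001], [-0.001, 0.003, -1.0]]
ft_force: [-0.6, 0.4, 0.7]
finger_gap: 1.0
finger_force: 0.0
```

send_rows(
  motion=[
    [1,0,0,0,0,0,0],
    [1,0,0,0,0,0,0],
    [1,0,0,0,0,0,0],
    [1,0,0,0,0,0,0],
  ],
)

```text
clock: 6.33
position: [0.4979, -0.225, 0.1954]
ee_rot: [[0.215, 0.977, -0.002], [0.977, -0.215, 0.0], [0.0, -0.002, -1.0]]
ft_force: [-0.4, -1.2, 0.2]
finger_gap: 1.001
finger_force: 0.0
```

```bash
python3 - <<'E'
from h import *
p,d,c=grab("wrist");q,_,_=grab("scene")
save(np.hstack([cv2.resize(p,(400,300)),cv2.resize(q[120:320,60:427],(400,300))]),"w3.png")
E
```

```text
(no output)
```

View pics/w3.png

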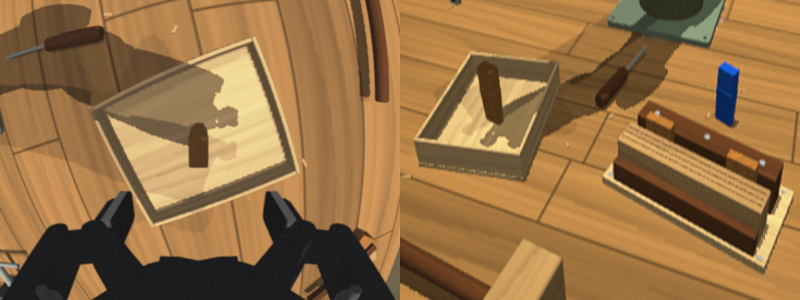

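The wedge stands in the tray at (198,145), the gripper is clear, and both packers are still in the gap at (660,122) and (743,160).

```bash
python3 -c "
from station import order
print(order.job_done())"
```

```text
the job is handed in; nothing more can be done
None
```

The wedge is out of the gap and standing in the tray, both packers still stand in the gap, and the job was handed in at about 6.4 s (the hand-in returned no verdict).

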